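# Lock the keeper bar of a pipe sawing block

## Task

A short copper pipe lies in the vee of the sawing block, ready to be cut. Swing the steel keeper bar across the pipe until the thumbscrew in the bar stands over the hole in the brass block, then screw the thumbscrew down through both, clockwise and fully home, and let go of it. The pipe must stay in the vee, and the things round about must be left where they are.

Things in the scene. Friction and masses are not known exactly. Their poses are not given: they have to be found in the camera images.
- sawing_block: Pipe sawing block, fixed to the cupboard top: plywood board 160 x 150 mm, top face 18 mm up. Origin on the surface under its middle; z up. Along its own x: brass block with the hole at -60 mm (nearest the robot at yaw 0), bar's pivot at +50 mm. Between them, at x = -5 mm, a wooden vee (top 44 mm up, with a saw kerf) runs along y.
- pivot (a point): Pivot of the keeper bar, half-way through the bar's thickness (58 mm above the surface), axis vertical; axes as the block's. Bolt head reaches 72 mm up. Steel bar 26 mm wide, 10 mm thick, underside 53 mm above the surface, reaching 139 mm from the pivot; the thumbscrew is 110 mm from the pivot.
- keeper (a joint): Swing of the keeper bar, rad. 0 = straight across the pipe, thumbscrew exactly over the hole; positive = swung anticlockwise seen from above (at yaw 0 to the robot's right). No stop or detent at 0: it can pass to -0.5. It stays where it is left; 1 to 2 N at the knob moves it. In the last 0.5 rad a sprung nylon button under its middle rides on to the pipe and presses it with about 2 N.
- knob (a point): Centre of the grip of the thumbscrew's black knob, a fluted cylinder 38 mm across, 24 mm tall (12 mm up and down from here), on a steel collar 19 mm across, 12 mm tall. It sits captive in the bar and swings with it. Point 95 mm above the surface at the start (backed off), 87 mm fully home, collar on the bar. Its x axis points along the bar to the pivot.
- thumbscrew (a joint): Rotation of the thumbscrew in the bar, rad: 0 = backed off, as at the start; grows clockwise seen from above; 3.6 = fully home, where it stops. Quick thread: 3.6 rad lowers screw and knob by 8 mm. Takes 0.04 N m; stays where it is left.
- screw_tip (a point): Lower end of the thumbscrew's steel shank (10 mm in diameter, tapered to 6 mm at the tip). 1.5 mm above the brass block at the start; fully home 6.5 mm below the mouth of the hole. If the screw is not over the hole the tip meets the brass and goes no lower.
- hole (a point): Centre of the mouth of the hole in the brass block (36 x 36 mm, top 51 mm above the surface). The hole is 14 mm in diameter and vertical, so the screw finds its way in when it is up to about 3 mm off. Axes as the sawing block's.
- pipe_center (a point): Centre of the copper pipe, 150 mm long and 15 mm in diameter, lying loose in the vee along its y axis, 43 mm above the surface. Crown of the pipe: 50.5 mm.
- tape_measure_center (a point): Bystander: yellow and black tape measure, 40 x 81 x 67 mm, standing; its centre.
- pliers_center (a point): Bystander: pliers with blue handles, 54 x 177 x 13 mm, lying flat; their centre.
- tee_center (a point): Bystander: brass pipe tee, 44 x 64 x 27 mm; its centre.
Mind the look-alikes: they are no part of the job. There is more than one size of the sawing_block; the one meant has the size given above.

How it is judged:
By the outcome, as a careful person would: the job done as asked, in the order asked, and still so for the second after the job is handed in, with the robot touching nothing.
It also fails if it takes over 67 s, if anything falls off the work surface, if the arm or the gripper's body presses on something with over 40 N, if the wrist force passes 120 N, or if a joint passes its speed limit or range.

## Robot

A 6-joint arm with a two-finger parallel gripper is mounted at the origin on a cart in front of the work surface, level with it; the furniture and walls round the work are solid. World frame = base frame: x ahead of the robot, y to its left, z up, the work surface at z = 0. Lengths are in m, angles in rad, forces in N, time in s.
With the tool pointing down it reaches from about 0.375 to 0.825 m from the base axis. Payload 5.5 kg.
Tool frame: the origin (TCP) lies at the very end of the fingers, on their centre line; the grasp point (between the pads) lies 19 mm behind it; z points along the fingers, y is the line along which they close (so a half turn about z gives the same grasp; the last joint's range is limited). The gripper opens to 85 mm and grips with 20 to 120 N. Pads are 22 mm wide; open, the fingers measure 114 mm over their backs; the gripper's body (76 mm by 85 mm) begins 54 mm behind the grasp point. The pads swing forward as they close: fully open they stand 13 mm farther back than shut.
Start: joints at [-1.187, 0.314, -0.047, 1.21, 0, 1.571], TCP at [0.225, -0.556, 0.209] pointing down, gripper open.
Joint ranges: [-2.67, 2.67], [-0.69, 1.73], [-1.03, 1.25], [-2.08, 2.16], [-1.42, 1.45], [-3.14, 3.14]. Speed limits (rad/s): [2.39, 2.39, 3.01, 3.14, 3.14, 3.14].

## Interface

Orientations are given as a 3x3 rotation matrix whose columns are the frame's x, y, z axes.
In Python, from station import env gives the robot as it stands. Calls block until the motion is done:
- env.goto(position, orientation): joint-space move of the TCP to a pose.
- env.move_straight(position, speed=0.15, ori=None, stop_force=None): straight line of the TCP; ori=None keeps the orientation; speed is the mean speed in m/s. With stop_force (N) it stops when the force on the tool has changed by that much, and returns True; else False.
- env.move_j(angles): joint-space move.
- env.command_gripper(opening, force=None): opening from 0.0 (shut) to 1.0 (fully open); force is the grip in N (None keeps the last); returns when the fingers have stopped.
- env.hold(seconds).
- env.ik(position, orientation): joint angles nearest the present ones, or None.
- env.read_state(): the state.
- env.grab_frame(name): name is "side" or "top" or "wrist"; returns a dict with "color" (420x560x3 uint8, blue, green, red), "vertical_fov" (degrees; the focal length in pixels is half the picture's height over the tangent of half this angle, whatever the lens; pixels are square), "cx", "cy" (the principal point, pixels), "rvec" (rotation vector, rad) and "tvec" (3), from world to camera coordinates, as OpenCV has them. Camera axes: x right, y down, z forward; pixel columns grow to the right and rows downward; lengths in m; the calibration is good to about 2 mm. The wrist camera is an equidistant fisheye: a pixel r from the principal point sees the ray r / f radians off the axis. A picture is of the moment at which its call begins. There is no depth.
A pose or a line that the arm cannot do raises env.MotionError and nothing moves.
- env.sign_off(): hands the job in; it is judged then, once.
Trained networks look in the newest picture that a camera, given by its name, has taken for a name from the list of things; names that differ only in an ending like _2 or _b are one class to them, and where a whole thing is asked for, a point or a joint stands for the part that bears it (a point fixed in the world has none). Each returns a list of dicts, best first, with "score" (0 to 1); they miss things now and then, are a little off and sometimes report something else, mostly with a low value. They report only what shows in the picture. A call takes as long as a camera call. They do not tell look-alikes from the thing itself.
- env.boxes_of(camera, name): "at" ([column, row] in pixels, amid what is visible of it).
The state is a dict: "time_s": time; "joints": joint angles; "joint_vel": joint speeds; "joint_torque": joint torques, N m; "ee_pos": TCP position; "tool_rot": TCP orientation; "ft_force": force on the tool from outside, world axes, zero at the start; "wrist_torque": the same for the moment, N m; "grip_width": opening from 0.0 (shut) to 1.0 (fully open); "gripper_force": force on a finger pad.
Only numpy, scipy, OpenCV 4.12 (cv2) and the standard library are available. Lean on these libraries where they do the work, as an engineer would, in place of code of your own. Each camera call takes 0.05 s, during which the arm holds its last target. There are 200 camera calls.

## Working session

There is one attempt and no reset: what is moved stays moved. The work goes in short steps, each a Python script; the robot and the scene stay as the last script left them, time stands still between calls to the robot, and variables do not carry over. Pictures are saved under pics/ and viewed, at most 10 in all, crops included, and the job is handed in when it is done.

```bash
mkdir -p pics
cat > h.py <<'E'
import numpy as np, cv2
from station import env
def cam(n):
    f=env.grab_frame(n); return f
def foc(f): return 210/np.tan(np.radians(f["vertical_fov"])/2)
def ray(f,px,fish=False):
    R=cv2.Rodrigues(np.array(f["rvec"],float))[0]; t=np.array(f["tvec"],float).ravel()
    d=np.array([px[0]-f["cx"],px[1]-f["cy"]])/foc(f)
    if fish:
        r=np.linalg.norm(d)+1e-12; v=np.r_[d/r*np.sin(r),np.cos(r)]
    else: v=np.r_[d,1]
    return -R.T@t, R.T@(v/np.linalg.norm(v))
def atz(f,px,z,fish=False):
    c,d=ray(f,px,fish); return c+d*(z-c[2])/d[2]
def proj(f,P,fish=False):
    R=cv2.Rodrigues(np.array(f["rvec"],float))[0]; p=R@np.array(P,float)+np.array(f["tvec"],float).ravel()
    if fish:
        r=np.hypot(p[0],p[1]); a=np.arctan2(r,p[2]); d=p[:2]/r*a
    else: d=p[:2]/p[2]
    return d*foc(f)+[f["cx"],f["cy"]]
E
python3 - <<'E'
from h import *
Z=dict(sawing_block=.018,keeper=.063,knob=.107,hole=.051,pipe_center=.05,tape_measure_center=.034,pliers_center=.007,tee_center=.014)
fs={}
for n in("top","side"):
    f=cam(n);fs[n]=f;cv2.imwrite(f"pics/{n}1.png",f["color"])
    print(n,ray(f,(f["cx"],f["cy"])))
    for k,z in Z.items():
        print(k,[(np.round(b["at"]).tolist(),round(b["score"],2),np.round(atz(f,b["at"],z)[:2],3).tolist()) for b in env.boxes_of(n,k)[:4]])
E
```

```text
top (array([0.3437624 , 0.0113933 , 1.21130539]), array([ 0.13011963,  0.00682644, -0.9914748 ]))
sawing_block [([341.0, 192.0], 0.65, [0.511, -0.108]), ([246.0, 188.0], 0.63, [0.521, 0.107])]
keeper [([265.0, 180.0], 0.58, [0.533, 0.061]), ([345.0, 195.0], 0.57, [0.499, -0.11])]
knob [([279.0, 183.0], 0.73, [0.519, 0.031]), ([352.0, 203.0], 0.67, [0.475, -0.121]), ([245.0, 188.0], 0.28, [0.508, 0.1])]
hole [([339.0, 191.0], 0.73, [0.509, -0.1]), ([244.0, 188.0], 0.71, [0.517, 0.109])]
pipe_center [([224.0, 184.0], 0.94, [0.526, 0.151])]
tape_measure_center [([411.0, 242.0], 0.6, [0.397, -0.256])]
pliers_center [([173.0, 237.0], 0.83, [0.414, 0.271]), ([411.0, 246.0], 0.5, [0.389, -0.261])]
tee_center [([346.0, 253.0], 0.71, [0.374, -0.114]), ([244.0, 188.0], 0.47, [0.522, 0.111]), ([174.0, 236.0], 0.17, [0.415, 0.266])]
side (array([0.75118703, 0.3524167 , 0.91109539]), array([-0.28872171, -0.38650889, -0.87592845]))
sawing_block [([305.0, 251.0], 0.68, [0.489, 0.096]), ([308.0, 271.0], 0.4, [0.514, 0.141])]
keeper [([279.0, 230.0], 0.94, [0.518, 0.029]), ([253.0, 184.0], 0.81, [0.495, -0.115]), ([304.0, 252.0], 0.34, [0.504, 0.109])]
knob [([280.0, 226.0], 0.57, [0.522, 0.038]), ([256.0, 178.0], 0.56, [0.492, -0.099])]
hole [([254.0, 194.0], 0.81, [0.506, -0.096]), ([304.0, 252.0], 0.73, [0.502, 0.107]), ([281.0, 226.0], 0.6, [0.504, 0.019])]
pipe_center [([309.0, 273.0], 0.72, [0.524, 0.152])]
tape_measure_center [([254.0, 140.0], 0.77, [0.4, -0.251])]
pliers_center [([370.0, 274.0], 0.72, [0.397, 0.233])]
tee_center [([291.0, 176.0], 0.71, [0.381, -0.101])]
```

View pics/top1.png

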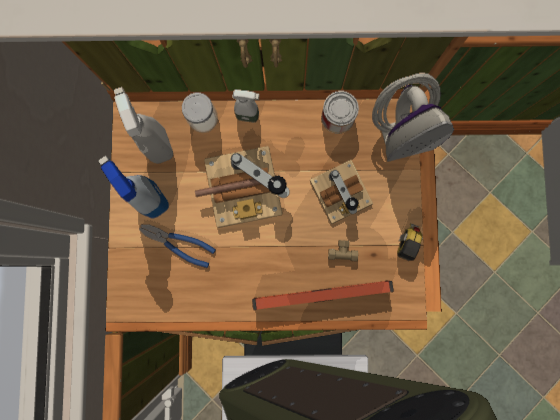

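View pics/side1.png

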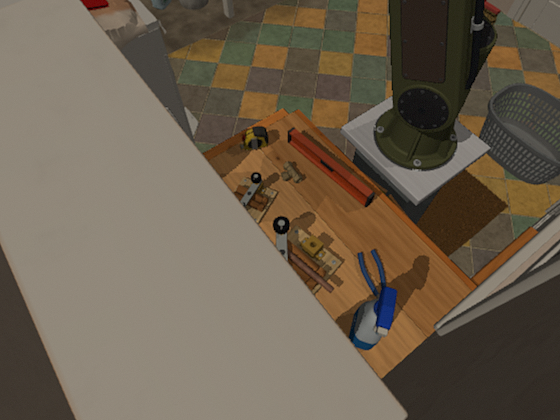

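The candidates for the sawing block in the top picture are the left one at (246,188), about 70 px = 160 mm with the loose copper pipe, and the right one at (341,192), about 50 px. The left one fits the given size. The bar runs from the pivot at about (238,159) to the knob at (279,184), the brass block is at (247,209), and a white overhang (wall cupboard) is at the top edge.

Run:
```python
from h import *
f=cam("top");g=cam("side")
cv2.imwrite("pics/crop1.png",cv2.resize(f["color"][130:250,180:390],None,fx=3.8,fy=3.8,interpolation=cv2.INTER_CUBIC))
print("piv",atz(f,(238,159),.072),"hole",atz(f,(247,209),.051),"knob",atz(f,(279,184),.107))
# overhang edge (parallel to y) in x,z
A=[];B=[]
for F,p in((f,(280,38)),(f,(450,32)),(g,(205,157)),(g,(300,290)),(g,(100,30))):
    c,d=ray(F,p); n=np.array([d[2],-d[0]]); n/=np.linalg.norm(n); A.append(n);B.append(n@c[[0,2]])
print("edge xz",np.linalg.lstsq(np.array(A),np.array(B),rcond=None)[:2])
R=np.array([[0,1,0],[1,0,0],[0,0,-1.]])
print(env.read_state()["tool_rot"])
for x,y,z in((.44,.05,.30),(.40,.05,.3),(.5,.05,.25)): print(env.ik([x,y,z],R))
```

```text
piv [0.57764932 0.11918542 0.072     ] hole [0.47116251 0.10135172 0.051     ] knob [0.51663502 0.03044689 0.107     ]
edge xz (array([0.65976059, 0.5077681 ]), array([5.24795367e-05]))
[[ 9.27241315e-01  3.74464340e-01  4.41690804e-05]
 [ 3.74464338e-01 -9.27241316e-01  4.94614688e-05]
 [ 5.94769525e-05 -2.93229720e-05 -9.99999998e-01]]
[ 0.11315098 -0.00759681 -0.22128285  1.35711029  0.          1.68394731]
[ 0.12435499 -0.08400133 -0.29360578  1.36119188  0.          1.69515132]
[ 0.09966865  0.11558603 -0.20267899  1.25253131  0.          1.67046498]
```

View pics/crop1.png

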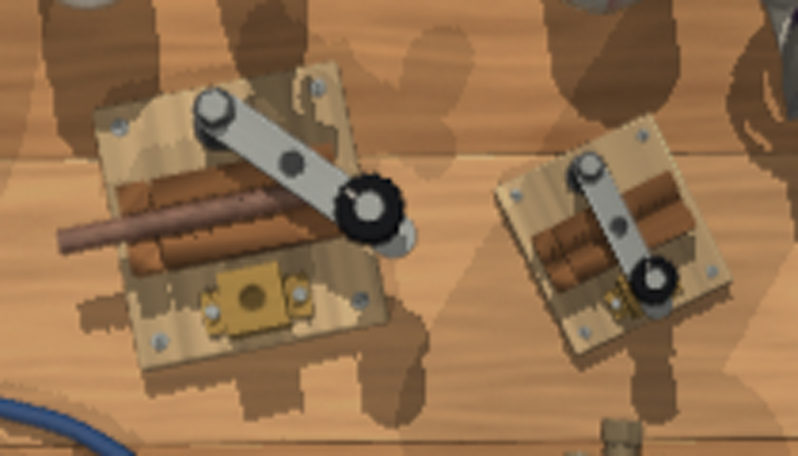

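The crop confirms that the left block is the 160 x 150 mm one, with the pipe in its vee. Its pivot is at crop (214,108), knob at (368,208) and hole at (252,296). The cupboard's lower edge is at x≈0.66, z≈0.51, so I'll stay below and in front of it. Next is a closer look with the wrist camera.

```bash
cat >> h.py <<'E'
def Rp(phi):
    c,s=np.cos(phi),np.sin(phi); return np.array([[c,s,0],[s,-c,0],[0,0,-1.]])
E
python3 - <<'E'
from h import *
q=env.ik([.44,.06,.27],Rp(-.53)); print(q)
env.move_j(q); s=env.read_state(); print(s["time_s"],s["ee_pos"],s["joints"])
f=cam("wrist"); cv2.imwrite("pics/w1.png",f["color"]); print(ray(f,(f["cx"],f["cy"])),f["cx"],f["cy"],foc(f))
for k,z in dict(knob=.107,hole=.051,pivot=.072,keeper=.063,pipe_center=.05).items():
    print(k,[(np.round(b["at"],1).tolist(),round(b["score"],2),np.round(atz(f,b["at"],z,True)[:2],4).tolist()) for b in env.boxes_of("wrist",k)[:3]])
E
```

```text
[ 1.35527714e-01 -8.02499500e-04 -2.81815088e-01  1.28978374e+00
  0.00000000e+00 -2.47606494e+00]
4.3667 [0.44004515 0.05977633 0.26996987] [ 1.35073009e-01 -7.25818390e-04 -2.81806259e-01  1.28976134e+00
 -7.30961585e-05 -2.47586212e+00]
(array([0.50114175, 0.02256172, 0.43416021]), array([-0.24141362,  0.14122777, -0.96009071])) 276.08151726656024 212.97848245738263 325.19226210127806
knob [([394.5, 78.9], 0.8, [0.4815, -0.1072]), ([262.2, 115.4], 0.77, [0.5128, 0.0317])]
hole [([216.9, 138.6], 0.92, [0.5192, 0.0931]), ([355.6, 69.0], 0.89, [0.51, -0.091])]
pivot [([357.2, 66.3], 0.88, [0.5114, -0.0881]), ([217.3, 140.4], 0.81, [0.5162, 0.0899]), ([407.0, 154.6], 0.75, [0.3941, -0.0931])]
keeper [([233.1, 113.0], 0.78, [0.5339, 0.0597]), ([374.5, 68.0], 0.76, [0.5008, -0.1087])]
pipe_center [([185.5, 160.6], 0.85, [0.5174, 0.1407]), ([260.7, 115.7], 0.35, [0.5155, 0.035])]
```

View pics/w1.png

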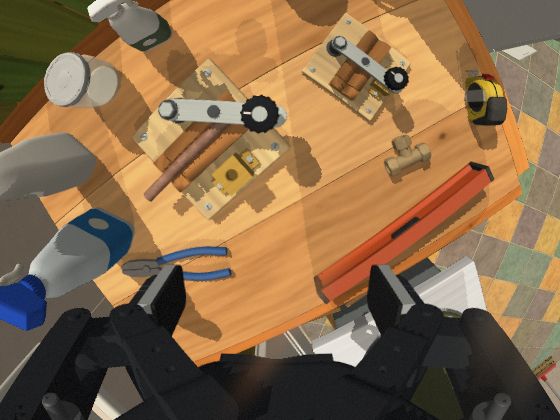

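The wrist view shows the pivot bolt at (169,110), the knob top at (261,113) and the hole at (233,175), with the pipe in the vee. I'll enlarge it for finer pixels.

Run:
```python
import cv2
i=cv2.imread("pics/w1.png")[85:205,145:295]
cv2.imwrite("pics/w1c.png",cv2.resize(i,None,fx=5,fy=5,interpolation=cv2.INTER_CUBIC))
```

```text
(no output)
```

View pics/w1c.png

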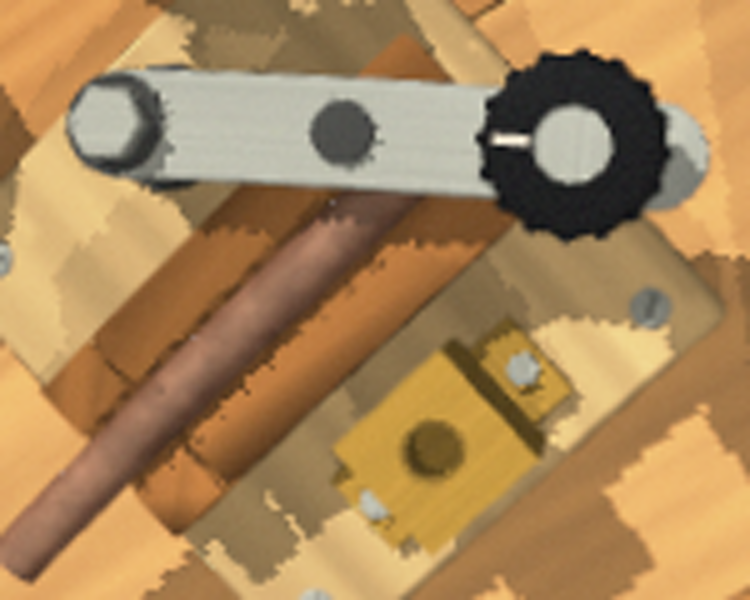

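The crop gives the bolt head at (107,118), the knob cap at (573,145) with its white index line towards the pivot, and the hole at (434,448). I'll fit the block pose and swing angle to these pixels and the top-view ones.

Run:
```python
from h import *
from scipy.optimize import least_squares
w=cam("wrist");f=cam("top")
obs=[(w,True,(166.0,108.2),'p',1),(w,True,(259.2,113.6),'k',1),(w,True,(231.4,174.2),'h',1),
     (f,False,(236.3,158.4),'p',1),(f,False,(276.6,184.7),'k',1),(f,False,(246.3,207.9),'h',1)]
def pts(v):
    x,y,a,t=v; u=np.array([np.cos(a),np.sin(a)]); P=np.array([x,y])
    return dict(p=np.r_[P,.072],h=np.r_[P-.11*u,.051],k=np.r_[P-.11*np.array([np.cos(a+t),np.sin(a+t)]),.107])
def res(v,o): return np.concatenate([proj(F,pts(v)[n],fi)-np.array(p) for F,fi,p,n,_ in o])
for name,o in(("both",obs),("wrist",obs[:3]),("top",obs[3:])):
    r=least_squares(res,[.58,.12,.17,.8],args=(o,),x_scale=.01); v=r.x
    print(name,v,np.round(r.fun,1),{k:np.round(p,4) for k,p in pts(v).items()})
```

```text
both [0.58090926 0.12216884 0.19165329 0.74362408] [-0.8 -0.  -0.   0.3  0.   0.6  0.3 -0.9  0.9 -0.2  0.8  0.3] {'p': array([0.5809, 0.1222, 0.072 ]), 'h': array([0.4729, 0.1012, 0.051 ]), 'k': array([0.5156, 0.0336, 0.107 ])}
wrist [0.58104575 0.12181731 0.19263055 0.7426951 ] [-0.6 -0.3  0.2  0.   0.3  0.3] {'p': array([0.581 , 0.1218, 0.072 ]), 'h': array([0.4731, 0.1008, 0.051 ]), 'k': array([0.5158, 0.0333, 0.107 ])}
top [0.58045427 0.12347037 0.19046284 0.74245407] [-0.3 -0.7  0.2  0.1  0.1  0.5] {'p': array([0.5805, 0.1235, 0.072 ]), 'h': array([0.4724, 0.1026, 0.051 ]), 'k': array([0.515 , 0.0351, 0.107 ])}
```

The two views agree within about 1.5 mm. Now I grip the knob across the bar, so that closing the fingers centres the knob, and swing it to 0 while turning the tool with the bar.

```bash
cat >> h.py <<'E'
PIV=np.array([.5809,.1222]); YAW=.1917; R0=.110
def kn(t,z): b=YAW+t; return np.r_[PIV-R0*np.array([np.cos(b),np.sin(b)]),z]
def step(p,phi):
    q=env.ik(p,Rp(phi)); assert q is not None
    assert np.max(np.abs(np.array(q)-env.read_state()["joints"]))<1.2,q
    env.move_j(q)
def rep(*k):
    s=env.read_state(); print(round(s["time_s"],1),np.round(s["ee_pos"],4),"F",np.round(s["ft_force"],1),"M",np.round(s["wrist_torque"],2),"grip",round(s["grip_width"],3),np.round(s["gripper_force"],1),"J6",round(s["joints"][5],2),*k)
E
python3 - <<'E'
from h import *
t=.743; phi=YAW+t-np.pi
env.command_gripper(1.0)
env.move_j(env.ik(kn(t,.15),Rp(phi))); rep()
print(env.move_straight(kn(t,.075),speed=.1,stop_force=8)); rep()
env.command_gripper(0,force=30); rep()
for i in range(1,7):
    tt=t*(1-i/6); step(kn(tt,.075),YAW+tt-np.pi); rep(round(tt,2))
f=cam("wrist"); cv2.imwrite("pics/w2.png",f["color"])
E
```

```text
6.4 [0.5156 0.0338 0.1502] F [-0.3 -0.7  0.7] M [-0.02 -0.01  0.06] grip 1.0 0.0 J6 -0.87
False
7.3 [0.5161 0.0337 0.0755] F [ 0.7 -0.9 -0.3] M [ 0.02  0.02 -0.  ] grip 1.0 0.0 J6 -0.87
7.8 [0.5158 0.0338 0.0755] F [-0.9  0.3  4.7] M [0.05 0.2  0.03] grip 0.425 29.6 J6 -0.87
8.1 [0.5051 0.0427 0.0755] F [-1.7  0.6  5.2] M [-0.03  0.25 -0.05] grip 0.424 30.6 J6 -0.73 0.62
8.3 [0.4958 0.0526 0.0754] F [-1.1 -0.3  6.4] M [-0.13  0.38 -0.06] grip 0.424 30.7 J6 -0.58 0.5
8.6 [0.4877 0.0637 0.0754] F [-2.1 -0.8  6.9] M [-0.1   0.52 -0.02] grip 0.424 30.8 J6 -0.43 0.37
8.9 [0.481  0.0757 0.0754] F [-3.  -0.3  8.1] M [-0.05  0.56 -0.03] grip 0.428 30.8 J6 -0.28 0.25
9.1 [0.4758 0.0884 0.0754] F [-3.2  0.4  7.1] M [ 0.    0.73 -0.1 ] grip 0.422 30.8 J6 -0.13 0.12
9.4 [0.4723 0.1017 0.0754] F [-3.9 -0.6  8.3] M [ 0.04  0.79 -0.04] grip 0.422 30.9 J6 0.02 0.0
```

View pics/w2.png

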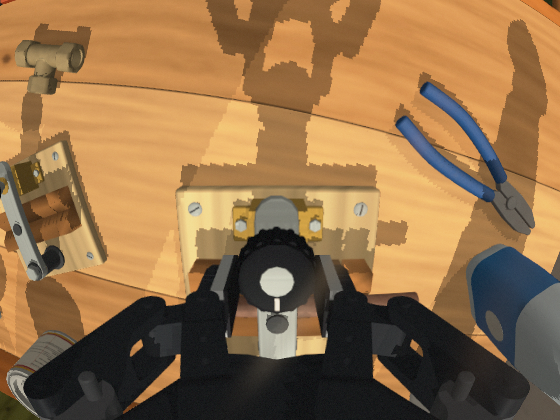

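The wrist view shows the bar end at column 277, centred between the brass block's two screws at columns 240 and 316, so it is over the hole. The pipe is still in the vee at (410,297). I'll regrip further back round the wrist's range and screw down.

Run:
```python
from h import *
env.command_gripper(1.0); rep()
p0=-np.pi+YAW+.78
step(kn(0,.078),p0); rep()
env.command_gripper(0,force=30); rep()
n=12
for i in range(1,n+1):
    a=3.6*i/n; step(kn(0,.078-.008*i/n),p0-a); rep(round(a,2))
    if abs(env.read_state()["wrist_torque"][2])>1 or np.linalg.norm(env.read_state()["ft_force"])>35: print("STOP");break
f=cam("wrist"); cv2.imwrite("pics/w3.png",f["color"])
```

```text
10.0 [0.4729 0.1012 0.0749] F [-0.9  0.2 -0.6] M [-0.01  0.04  0.02] grip 1.002 0.0 J6 0.02
10.8 [0.4729 0.1013 0.078 ] F [0.1 0.7 0.3] M [-0.05 -0.05  0.01] grip 0.995 0.0 J6 -0.76
11.3 [0.4728 0.1013 0.0782] F [-1.1  0.2  3.4] M [0.09 0.33 0.  ] grip 0.422 29.6 J6 -0.76
11.7 [0.4728 0.1013 0.0775] F [-2.1  0.1  4.3] M [ 0.04  0.48 -0.05] grip 0.422 29.7 J6 -0.46 0.3
12.1 [0.4728 0.1013 0.0768] F [-3.5  0.9  6.1] M [ 0.04  0.53 -0.08] grip 0.42 29.7 J6 -0.16 0.6
12.5 [0.4728 0.1013 0.0762] F [-2.7 -0.5  5.4] M [ 0.06  0.53 -0.03] grip 0.423 29.7 J6 0.14 0.9
12.9 [0.4728 0.1014 0.0755] F [-2.3  0.6  5.6] M [ 0.07  0.65 -0.08] grip 0.421 29.7 J6 0.44 1.2
13.2 [0.4728 0.1014 0.0748] F [-2.7  1.2  5.6] M [ 0.1   0.6  -0.05] grip 0.421 29.7 J6 0.74 1.5
13.6 [0.4728 0.1013 0.0741] F [-1.8  0.3  5.6] M [ 0.02  0.61 -0.02] grip 0.421 29.7 J6 1.04 1.8
14.0 [0.4729 0.1014 0.0735] F [-2.6  0.3  4.7] M [ 0.12  0.57 -0.05] grip 0.418 29.7 J6 1.34 2.1
14.4 [0.473  0.1014 0.0728] F [-2.2  0.6  5.3] M [ 0.16  0.52 -0.04] grip 0.422 29.7 J6 1.64 2.4
14.8 [0.4731 0.1014 0.0721] F [-1.4  0.8  6.1] M [ 0.26  0.41 -0.07] grip 0.419 29.7 J6 1.93 2.7
15.2 [0.4733 0.1014 0.0715] F [-1.2  1.3  5.3] M [ 0.35  0.31 -0.03] grip 0.419 29.7 J6 2.23 3.0
15.6 [0.4733 0.1013 0.0708] F [-0.3  0.6  4.4] M [ 0.3   0.11 -0.04] grip 0.428 29.7 J6 2.53 3.3
16.0 [0.4733 0.1014 0.0702] F [0.2 1.3 4.1] M [ 0.31 -0.01  0.04] grip 0.426 29.7 J6 2.83 3.6
```

View pics/w3.png

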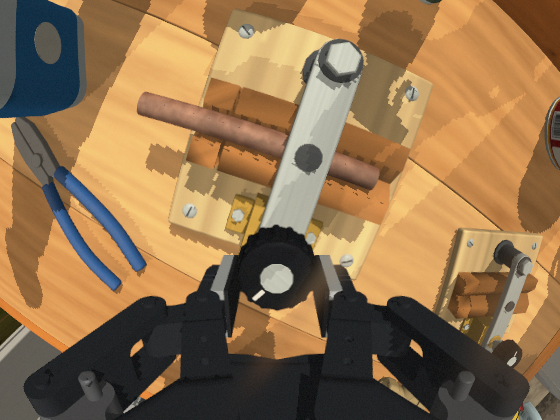

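The screw has followed the tool. The index line now points down-left at (258,296), a bit over half a turn from the pivot, and the pipe lies in the vee under the bar. I'll turn a little further to feel the stop.

Run:
```python
from h import *
p=-np.pi+YAW+.78-3.6
for e in(.06,.12,.18,.24):
    step(kn(0,.070),p-e); rep(e)
    if abs(env.read_state()["wrist_torque"][2])>.2: break
env.command_gripper(1.0); env.hold(.2); rep()
env.move_straight(kn(0,.17),speed=.12)
step(np.array([.40,.07,.27]),p+.9); rep()
f=cam("wrist"); cv2.imwrite("pics/w4.png",f["color"]); t=cam("top")
from math import degrees
hk=[(b["at"],round(b["score"],2),np.round(atz(f,b["at"],.099,True),4)) for b in env.boxes_of("wrist","knob")[:2]]; print(hk)
a=np.round(proj(f,kn(0,.099),True)).astype(int); print("expected home knob top px",proj(f,kn(0,.099),True),"if raised",proj(f,kn(0,.107),True),"pivot px",proj(f,np.r_[PIV,.072],True))
x0=max(a[0]-75,0);y0=max(a[1]-60,0); print(x0,y0)
cv2.imwrite("pics/w4c.png",cv2.resize(f["color"][y0:y0+120,x0:x0+150],None,fx=5,fy=5,interpolation=cv2.INTER_CUBIC))
```

```text
16.3 [0.4726 0.1017 0.0701] F [-1.1  2.2  7.5] M [0.68 0.39 0.12] grip 0.418 29.7 J6 2.9 0.06
16.5 [0.472  0.1018 0.0701] F [-3.   3.1  8.4] M [0.71 0.83 0.26] grip 0.419 29.8 J6 2.96 0.12
17.3 [0.4729 0.1012 0.07  ] F [ 0.4 -0.1 -0.4] M [0.09 0.05 0.05] grip 0.999 0.0 J6 2.96
19.3 [0.3999 0.07   0.2693] F [ 0.1 -0.7 -1.1] M [0.01 0.07 0.03] grip 0.999 0.0 J6 1.9
[([340.1, 148.4], 0.8, array([0.4721, 0.1012, 0.099 ])), ([355.7, 313.9], 0.71, array([ 0.4733, -0.1028,  0.099 ]))]
expected home knob top px [340.82092407 148.28480901] if raised [342.34141327 148.97098094] pivot px [421.70024048 118.38823785]
266 88
```

View pics/w4c.png

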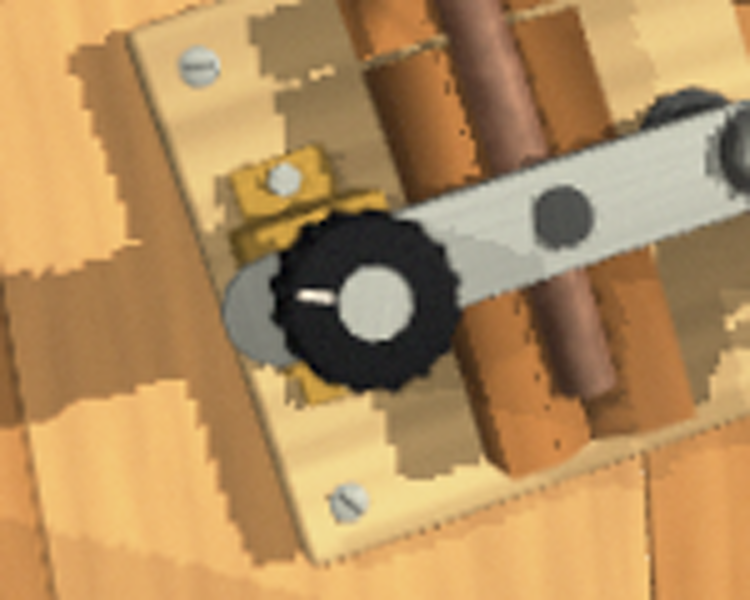

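The knob is home. The index line at crop (315,296) stands 206° = 3.6 rad clockwise from the bar's direction to the pivot, and the stop was felt at 0.26 N m. The pipe lies in the vee and the gripper is clear.

```bash
python3 -c "
from h import *
print(env.sign_off())"
```

```text
the job is handed in; nothing more can be done
None
```

The keeper bar is across the pipe, the thumbscrew is screwed fully home (3.6 rad, stop felt) and let go, the pipe is still in the vee, nothing else was touched as far as I could see, and the job was handed in at about 19 s.

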